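# Type box down the gauge lane

## Robot

A 6-joint arm with a two-finger parallel gripper is mounted at the origin on the work surface. World frame = base frame: x ahead of the robot, y to its left, z up, the work surface at z = 0. Lengths are in m, angles in rad, forces in N, time in s.
With the tool pointing down it reaches from about 0.3 to 0.825 m from the base axis. Payload 5.4 kg.
Tool frame: the origin (TCP) lies midway between the tips of the shut fingers; the grasp point (between the pads) lies 19 mm behind it; z points along the fingers, y is the line along which they close (so a half turn about z gives the same grasp; the last joint's range is limited). The gripper opens to 92 mm and grips with 3 to 60 N. Pads are 20 mm wide; open, the fingers measure 128 mm over their backs; the gripper's body (75 mm by 189 mm) begins 69 mm behind the grasp point.
Start: joints at [-1.527, 0.158, 1.597, -0, 1.386, -0.21], TCP at [0.144, -0.557, 0.215] pointing down, gripper open.
Joint ranges: [-2.91, 2.91], [-0.94, 2.29], [0.18, 2.7], [-1.29, 4.43], [0.17, 2.64], [-3, 3]. Speed limits (rad/s): [2.57, 2.57, 3.14, 3.14, 3.14, 3.14].

## Interface

Orientations are given as [roll, pitch, yaw] about the fixed x, y, z axes, in that order (R = Rz(yaw) Ry(pitch) Rx(roll)).
In Python, from workcell import sensors, camera, r gives the robot as it stands.
- The arm moves only by the tool servo_tool, never from a script. Its argument "rows" is a list that holds one entry, the list of rows, each a list of 5 numbers: the opening, from -1 (shut) to 1 (fully open), so that 0 is half open, then the shift along the world's x, y, z in cm, then the turn about the world's z in rad. In form: [[[grip, tx, ty, tz, spin], ...]]. A call has 1 to 12 rows; each row is the pose to reach, as a shift and turn from the pose commanded when the call began; what a row does not reach only later rows make up. A row lasts 1/12 s, in which the tool goes at most 41.7 mm and 7.16 degrees, less where a joint would pass 70% of its speed; a pose out of reach is approached as far as the arm can. A call with a gripper value outside its range is refused whole. The fingers move at their own pace and stop on an object; "newtons" is the grip in N (left out, the last holds). Time passes only in rows, so rows that repeat a pose let the fingers close. It gives the time, the measured TCP pose, the force, the opening and the grip force at its end, in the units of the state.
- sensors.state(): the state, without advancing time (a new reading comes with each control period).
- camera(name): name is "scene" or "top" or "wrist"; returns a dict with "img" (480x640x3 uint8, blue, green, red), "fx", "fy", "cx", "cy" (pixels), "xyz" and "rotation" of the camera in the world; the wrist camera has in their place "tool_from_camera" (4x4, takes a point from camera to tool coordinates, whose origin is the TCP and whose axes are the flange's). Camera axes: x right, y up, looking along -z (the intrinsics and any distortion apply to the point x, -y, -z); pixel columns grow to the right and rows downward; lengths in m; the calibration is good to about 2 mm. The wrist camera is an equidistant fisheye: a pixel r from the principal point sees the ray r / f radians off the axis. A picture is of the moment at which its call begins: read the wrist's pose just before it. There is no depth.
- r.job_done(): hands the job in; it is judged then, once.
The state is a dict: "t": time; "qpos": joint angles; "qvel": joint speeds; "effort": joint torques, N m; "eef_pos": TCP position; "orientation": TCP orientation; "ft_force": force on the tool from outside, world axes, zero at the start; "moment": the same for the moment, N m; "gripper_width": finger opening in m; "finger_force": force on a finger pad.
Only numpy, scipy, OpenCV 4.12 (cv2) and the standard library are available. Lean on these libraries where they do the work, as an engineer would, in place of code of your own. Each camera call takes 0.05 s, during which the arm holds its last target. There are 200 camera calls.

## Task

Push the wooden type box into line with the lane on the bench, then push it down between the two guide rails until it lies flush against the stop bar at the far end. The rails are set to gauge but not yet tightened, so neither the box nor the robot may touch either rail; the box is only pushed, flat on the bench, never lifted or tipped. Leave the tins, jar, tape and tools where they are, and finish with the hand clear of everything.

Things in the scene. Friction and masses are not known exactly. Their poses are not given: they have to be found in the camera images.
- type_box: The lidded wooden box of type, with small brass corners: 100 mm (its x) by 130 mm (its y, the length) by 55 mm high, 0.5 to 0.9 kg, loose on the bench, plain flat upright sides. Origin: centre of its underside; z up. It starts before the lane's mouth, off to the robot's side of the lane's line and up to 0.25 rad askew, with its +y end towards the lane. Its friction on the bench is ordinary: it takes some 4 to 13 N to push and stops when the push stops.
- lane: The lane on the bench, fixed. Origin: on the bench top, mid-way between the rails at the open mouth. Its +y runs down the lane to the stop, its +x points away from the robot across the lane, z up. The clear width between the rails is 124 mm (x from -62 to +62 mm), the rails run from y = 0 to y = 220 mm, and the stop's face is at y = 222 mm. The bench top is the floor of the lane (z = 0, no step). The box is home when its origin is at x about 0, y = 157 mm.
- near_rail: Aluminium guide rail on the robot's side, 16 mm wide, 14 mm high, 220 mm long along its y. Origin: centre of its underside. Fixed.
- far_rail: The same rail on the far side of the lane. Fixed.
- stop: Steel stop bar across the far end of the lane, 170 mm (x) by 18 mm (y) by 30 mm high. Origin: bottom edge of the face that looks back up the lane. Fixed; the box may touch it.
- tin_a: Bystander, not to be moved: closed ink tin, 84 mm across, 55 mm high, beside the far rail. Origin: centre of its underside.
- tin_b: Bystander, not to be moved: closed ink tin, 72 mm across, 45 mm high, on the far side of the ground before the lane's mouth. Origin: centre of its underside.
- jar: Bystander, not to be moved: small jar, 60 mm across, 75 mm high, beside the near rail. Origin: centre of its underside.
- tape: Bystander, not to be moved: roll of tape lying flat, 84 mm across, 24 mm high, beside the near rail. Origin: centre of its underside.
- brayer: Bystander, not to be moved: ink roller with wooden handle, about 165 mm long, 40 mm high, lying beyond the stop, handle towards the robot. Origin: centre of its underside.
- spatula: Bystander, not to be moved: spatula (about 250 mm long, under 30 mm high) lying on the bench to the robot's right, behind the box's start as seen from the lane.
- wrench: Bystander, not to be moved: 150 mm wrench lying flat on the bench, to the robot's left.
There are look-alikes about, which are no part of the job. Of the things shaped like the type_box, the wooden one is meant.

How it is judged:
By the outcome, as a careful person would: the job done as asked, in the order asked, and still so for the second after the job is handed in, with the robot touching nothing.
It also fails if it takes over 58 s, if anything falls off the work surface, if the arm or the gripper's body presses on something with over 40 N, if the wrist force passes 120 N, or if a joint passes its speed limit or range.

## Working session

There is one attempt and no reset: what is moved stays moved. The work goes in short steps, Python scripts to look and compute and a tool call to move; the robot and the scene stay as the last step left them, time stands still between calls to the robot, and variables do not carry over. Pictures are saved under pics/ and viewed, at most 10 in all, crops included, and the job is handed in when it is done.

Besides the shell and the picture viewer there is one more tool, called after "Request:" as name(argument=value, ...), one argument or row to a line, values as JSON. servo_tool: Moves the arm, as the interface text tells. Its arguments: {"type":"object","properties":{"rows":{"type":"array","items":{"type":"array","items":{"type":"array","items":{"type":"number"}}}},"newtons":{"type":"number"}},"required":["rows"]}

```bash
mkdir -p pics
cat > h.py <<'E'
import numpy as np, cv2
from workcell import sensors, camera, r
def snap(n,f):
    c=camera(n); cv2.imwrite(f'pics/{f}.png',c['img']); return c
def ray(c,u,v,z=0.0):
    R=np.array(c['rotation']);
    if R.shape!=(3,3): 
        from scipy.spatial.transform import Rotation as Q; R=Q.from_euler('xyz',R.ravel()).as_matrix()
    d=R@np.array([(u-c['cx'])/c['fx'],-(v-c['cy'])/c['fy'],-1.]); p=np.array(c['xyz'])
    return p+d*(z-p[2])/d[2]
E
python3 - <<'E'
from h import *
print(sensors.state())
for n in('top','scene'):
    c=snap(n,n+'0'); print({k:v for k,v in c.items() if k!='img'})
E
```

```text
{'t': 0.0, 'qpos': array([-1.52711395e+00,  1.59045739e-01,  1.59823448e+00, -1.48055890e-06,
        1.38616050e+00, -2.10090742e-01]), 'qvel': array([ 0.00106542, -0.00083316, -0.00153144, -0.00071125, -0.00100505,
        0.00185527]), 'effort': array([ 8.39426866e-04, -3.85575342e+01, -3.22102869e+01,  7.01255864e-02,
        3.78518889e-02, -1.36798731e-04]), 'eef_pos': array([ 0.14431497, -0.55595631,  0.21361964]), 'orientation': array([-3.13978493e+00, -3.83987325e-04,  2.53773048e-01]), 'ft_force': array([-0.38620322,  0.47646723, -0.40149959]), 'moment': array([-0.00122043, -0.00155663, -0.03248781]), 'finger_force': 0.0, 'gripper_width': 0.09179996493907217}
{'fx': 611.3715241670011, 'fy': 611.3715241670011, 'cx': 312.85697694791025, 'cy': 239.40777724020217, 'xyz': array([ 0.41338638, -0.05286132,  1.70426507]), 'rotation': array([ 0.07573335, -0.00265404, -1.56869562])}
{'fx': 556.1575738286626, 'fy': 556.1575738286626, 'cx': 317.5789425811315, 'cy': 245.04462774559764, 'xyz': array([1.73534109, 0.10729154, 0.88151543]), 'rotation': array([0.95511805, 0.02120496, 1.68863707])}
```

View pics/top0.png

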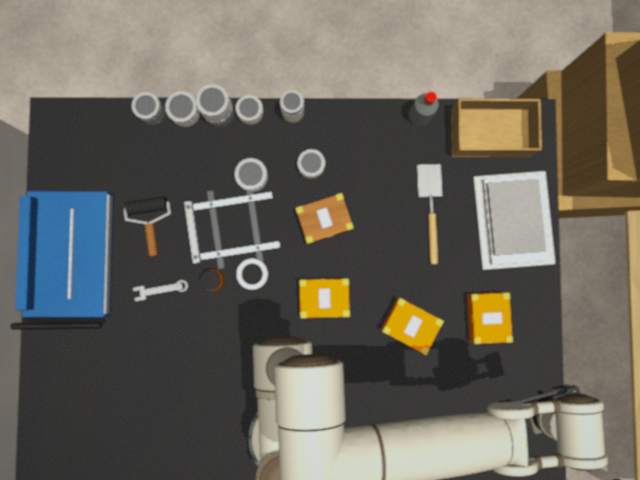

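View pics/scene0.png

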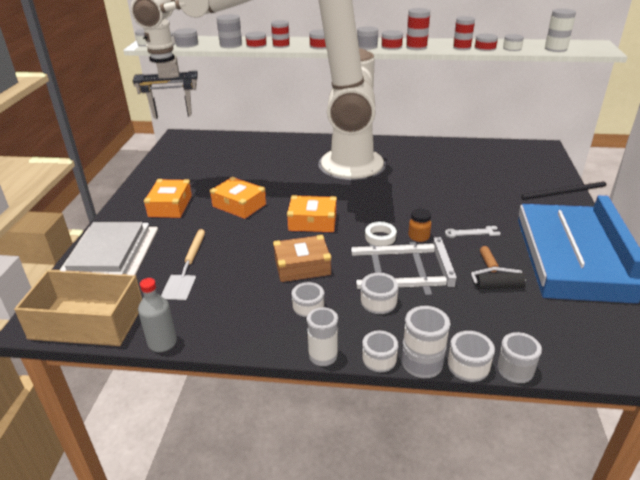

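The top view shows the wooden box at about (324,218), with the lane rails running from about (275,197) and (278,245) to the stop at (193,232). The orange boxes are look-alikes. I'll zoom in to get the corners.

Run:
```python
from h import *
im=cv2.imread('pics/top0.png')[150:298,175:375]
cv2.imwrite('pics/crop0.png',cv2.resize(im,None,fx=4,fy=4,interpolation=cv2.INTER_CUBIC))
```

```text
(no output)
```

View pics/crop0.png

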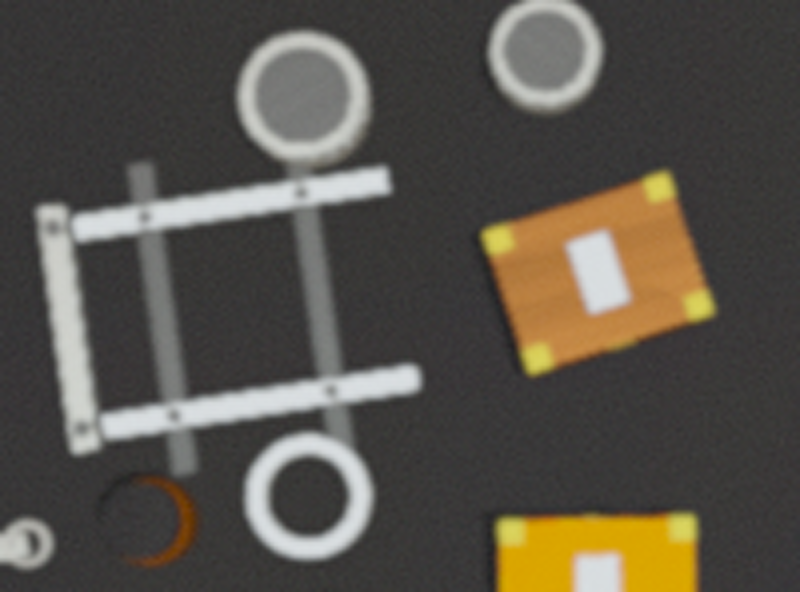

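```bash
cat >> h.py <<'E'
def fit(model,world):
    m=np.array(model,float);w=np.array(world)[:,:2]
    mc,wc=m.mean(0),w.mean(0);a=m-mc;b=w-wc
    th=np.arctan2((a[:,0]*b[:,1]-a[:,1]*b[:,0]).sum(),(a*b).sum())
    R=np.array([[np.cos(th),-np.sin(th)],[np.sin(th),np.cos(th)]])
    t=wc-R@mc
    return t,th,np.abs(b-a@R.T).max()
E
python3 - <<'E'
from h import *
c=camera('top')
px=lambda x,y:((x+.5)/4-.5+175,(y+.5)/4-.5+150)
P=lambda pts,z:[ray(c,*px(*p),z) for p in pts]
t,th,e=fit([(.062,0),(.078,0),(.062,.22),(.078,.22),(-.062,0),(-.078,0),(-.062,.22),(-.078,.22)],
 P([(392,192),(388,167),(76,243),(72,218),(418,364),(422,389),(100,415),(104,440)],.014))
print('lane',t,th,e)
tb,tbh,eb=fit([(.05,.065),(.05,-.065),(-.05,-.065),(-.05,.065)],P([(482,228),(668,172),(714,310),(530,376)],.055))
print('box',tb,tbh,eb)
R=np.array([[np.cos(th),-np.sin(th)],[np.sin(th),np.cos(th)]])
print('box in lane',R.T@(tb-t),tbh-th)
for n,p,z in[('tin_a',(304,98),.055),('tin_b',(545,53),.045),('tape',(308,496),.024),('jar',(150,520),.075)]:
    w=P([p],z)[0][:2];print(n,w,R.T@(w-t))
for n,(u,v) in[('orange',(324,298)),('spat_blade',(430,180)),('spat_handle',(433,262)),('or2',(413,326))]:
    w=ray(c,u,v,.03)[:2];print(n,w,R.T@(w-t))
E
```

```text
lane [0.59777237 0.04705927] 0.1611986733046711 0.001842098151648458
box [ 0.5983447  -0.08778955] 0.32024972249365724 0.003356683094161053
box in lane [-0.02107852 -0.13319244] 0.15905104918898613
tin_a [0.71667102 0.1130916 ] [0.12795549 0.04609286]
tin_b [ 0.75019374 -0.05111127] [ 0.13468881 -0.12136167]
tape [0.44634744 0.11076255] [-0.13923732  0.08718132]
jar [0.42919403 0.21061206] [-0.14014237  0.1884895 ]
orange [ 0.3802827  -0.08775859] [-0.23630851 -0.09816261]
spat_blade [ 0.70611069 -0.38097233] [ 0.03823409 -0.43987088]
spat_handle [ 0.47911004 -0.38638121] [-0.18669177 -0.40877571]
or2 [ 0.30499551 -0.32976214] [-0.34946156 -0.32494503]
```

Request:
servo_tool(
  rows=[
    [[0.4, 36.5, 45.2, 0, -0.093], [0.4, 36.5, 45.2, 0, -0.093], [0.4, 36.5, 45.2, 0, -0.093], [0.4, 36.5, 45.2, 0, -0.093], [0.4, 36.5, 45.2, 0, -0.093], [0.4, 36.5, 45.2, 0, -0.093], [0.4, 36.5, 45.2, 0, -0.093], [0.4, 36.5, 45.2, 0, -0.093], [0.4, 36.5, 45.2, 0, -0.093], [0.4, 36.5, 45.2, 0, -0.093], [0.4, 36.5, 45.2, 0, -0.093], [0.4, 36.5, 45.2, 0, -0.093]],
  ],
)

```text
t: 1.15
eef_pos: [0.4593, -0.1656, 0.2146]
orientation: [3.141, -0.0, 0.161]
ft_force: [-0.1, -0.9, 0.6]
gripper_width: 0.0643
finger_force: 0.0
```

Request:
servo_tool(
  rows=[
    [[0.4, 0, 0, 0, 0], [0.4, 0, 0, 0, 0], [0.4, 0, 0, 0, 0], [0.4, 0, 0, 0, 0], [0.4, 0, 0, 0, 0]],
  ],
)

```text
t: 1.57
eef_pos: [0.4578, -0.1687, 0.2145]
orientation: [3.142, 0.0, 0.158]
ft_force: [-0.2, 0.7, 0.1]
gripper_width: 0.0646
finger_force: 0.0
```

Request:
servo_tool(
  rows=[
    [[0.4, 2.5, 3.2, 0, 0.003], [0.4, 5.1, 6.5, -2, 0.003], [0.4, 5.1, 6.5, -5, 0.003], [0.4, 5.1, 6.5, -8, 0.003], [0.4, 5.1, 6.5, -11, 0.003], [0.4, 5.1, 6.5, -14, 0.003], [0.4, 5.1, 6.5, -16, 0.003], [0.4, 5.1, 6.5, -18, 0.003], [0.4, 5.1, 6.5, -19.2, 0.003], [0.4, 5.1, 6.5, -19.9, 0.003], [0.4, 5.1, 6.5, -19.9, 0.003]],
  ],
)

```text
t: 2.48
eef_pos: [0.5084, -0.1029, 0.0145]
orientation: [-3.14, 0.002, 0.162]
ft_force: [-0.3, 0.7, 0.5]
gripper_width: 0.0641
finger_force: 0.0
```

Run:
```python
from h import *
s=sensors.state();print(s['eef_pos'],s['orientation'])
c=snap('scene','scene1');im=c['img'][170:320,220:420]
cv2.imwrite('pics/s1.png',cv2.resize(im,None,fx=4,fy=4,interpolation=cv2.INTER_CUBIC))
```

```text
[ 0.5084477  -0.10288152  0.01448624] [-3.14029796e+00  1.93892971e-03  1.62465349e-01]
```

View pics/s1.png

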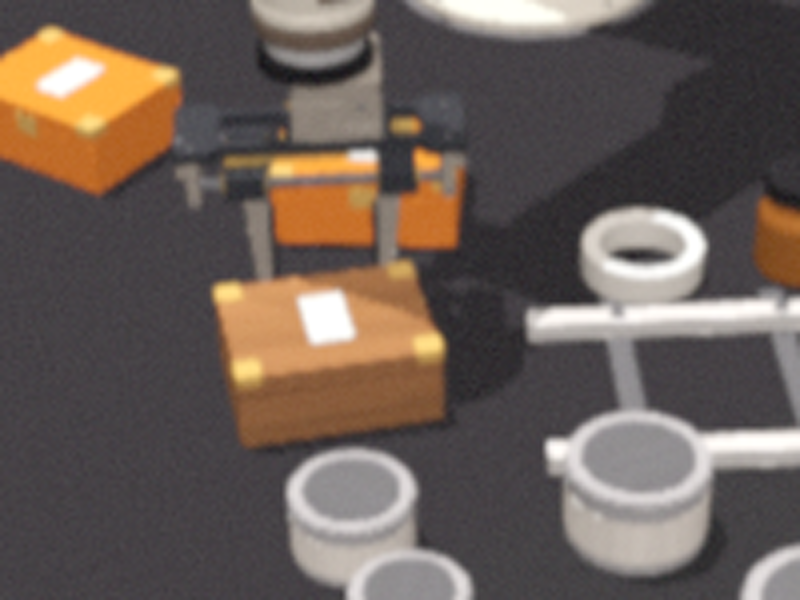

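The hand is low on the robot's side of the box, with both fingers facing its near side. I'll now push across, along lane +x.

Request:
servo_tool(
  rows=[
    [[0.4, 0.4, 0.06, 0, 0], [0.4, 0.79, 0.13, 0, 0], [0.4, 1.18, 0.19, 0, 0], [0.4, 1.58, 0.26, 0, 0], [0.4, 1.97, 0.32, 0, 0], [0.4, 2.37, 0.38, 0, 0], [0.4, 2.76, 0.45, 0, 0], [0.4, 3.16, 0.51, 0, 0], [0.4, 3.55, 0.58, 0, 0], [0.4, 3.95, 0.64, 0, 0], [0.4, 4.15, 0.67, 0, 0], [0.4, 4.15, 0.67, 0, 0]],
  ],
)

```text
t: 3.53
eef_pos: [0.5517, -0.0959, 0.0156]
orientation: [3.141, -0.001, 0.164]
ft_force: [-0.7, 0.2, -0.4]
gripper_width: 0.0644
finger_force: 0.4
```

Run:
```python
from h import *
s=sensors.state();print(s['eef_pos'],s['orientation'],s['ft_force'])
c=snap('top','top1');im=c['img'][150:298,175:375]
cv2.imwrite('pics/t1.png',cv2.resize(im,None,fx=4,fy=4,interpolation=cv2.INTER_CUBIC))
```

```text
[ 0.55169482 -0.09590449  0.01555582] [ 3.14113944e+00 -8.78984371e-04  1.63859189e-01] [-0.67935981  0.15757456 -0.37693267]
```

View pics/t1.png

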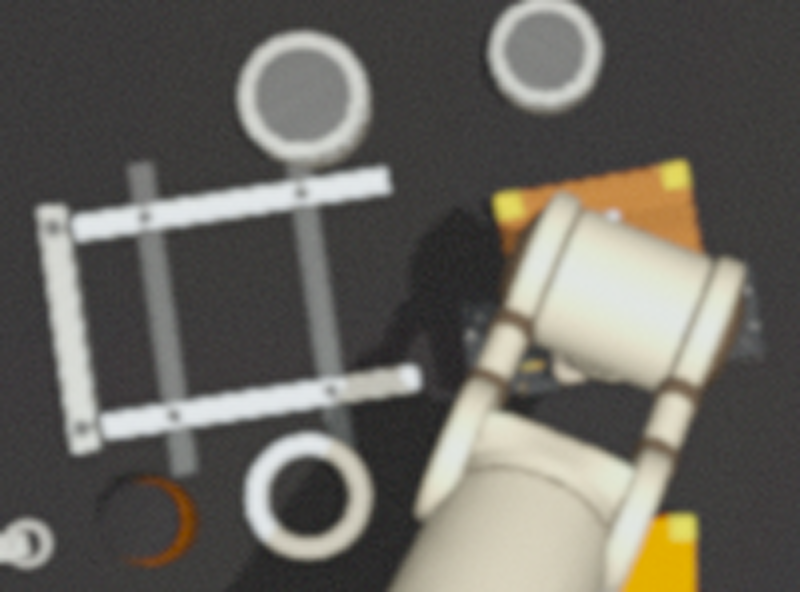

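The box is now almost parallel to the lane. Its far corners are at crop pixels (494,193) and (690,160).

```bash
cat >> h.py <<'E'
T=np.array([0.59777,0.04706]);TH=0.1612
RL=np.array([[np.cos(TH),-np.sin(TH)],[np.sin(TH),np.cos(TH)]])
lane=lambda w:RL.T@(np.asarray(w)[:2]-T)
E
python3 - <<'E'
from h import *
c=camera('top')
px=lambda x,y:((x+.5)/4-.5+175,(y+.5)/4-.5+150)
for p in[(494,193),(690,160)]: print(lane(ray(c,*px(*p),.055)))
for p in[(482,228),(668,172),(714,310),(530,376)]: print('old',lane(ray(c,*px(*p),.055)))
print('tcp',lane(sensors.state()['eef_pos']))
E
```

```text
[ 0.04301045 -0.07156884]
[ 0.04428999 -0.20683996]
old [ 0.02063492 -0.05977031]
old [ 0.03852613 -0.19071737]
old [-0.05946728 -0.20622163]
old [-0.08399969 -0.07606477]
tcp [-0.06841513 -0.13402271]
```

Request:
servo_tool(
  rows=[
    [[0.4, 0.25, 0.04, 0, 0], [0.4, 0.5, 0.08, 0, 0], [0.4, 0.75, 0.12, 0, 0], [0.4, 0.81, 0.13, 0, 0], [0.4, 0.81, 0.13, 0, 0], [0.4, 0.81, 0.13, 0, 0]],
  ],
)

```text
t: 4.13
eef_pos: [0.5593, -0.0947, 0.0157]
orientation: [3.141, -0.001, 0.164]
ft_force: [-2.1, -0.7, 0.8]
gripper_width: 0.0639
finger_force: 1.4
```

Request:
servo_tool(
  rows=[
    [[0, -1, -0.16, 0, 0], [0, -2.5, -0.4, 0, 0], [0, -4, -0.64, 1, 0], [0, -4, -0.64, 4, 0], [0, -4, -0.64, 8, 0], [0, -4, -0.64, 12, 0], [0, -4, -3, 15, 0.1], [0, -3, -7, 16, 0.2], [0, -1, -11, 16, 0.3], [0, 1, -15, 16, 0.4], [0, 2, -18, 16, 0.5], [0, 3, -20, 16, 0.6]],
  ],
)

```text
t: 5.13
eef_pos: [0.5904, -0.2989, 0.176]
orientation: [3.137, -0.0, 0.766]
ft_force: [0.0, 0.3, -0.8]
gripper_width: 0.0458
finger_force: 0.0
```

Run:
```python
from h import *
c=snap('top','top2');im=c['img'][150:298,175:375]
cv2.imwrite('pics/t2.png',cv2.resize(im,None,fx=4,fy=4,interpolation=cv2.INTER_CUBIC))
s=sensors.state();print(s['eef_pos'],lane(s['eef_pos']))
```

```text
[ 0.59106042 -0.30123483  0.17569917] [-0.06252488 -0.34270241]
```

View pics/t2.png

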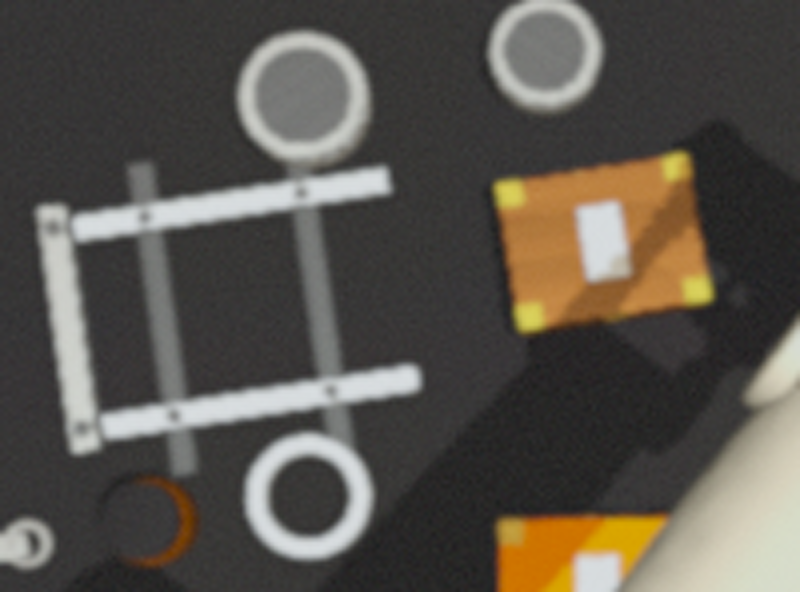

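The box stands clear and roughly parallel, with its corners at (494,183), (689,152), (713,303) and (518,333).

```bash
cat >> h.py <<'E'
px=lambda x,y:((x+.5)/4-.5+175,(y+.5)/4-.5+150)
def boxfit(c,pts):
    w=[ray(c,*px(*p),.055) for p in pts]
    t,th,e=fit([(.05,.065),(.05,-.065),(-.05,-.065),(-.05,.065)],w); return lane(t),th-TH,e
E
python3 - <<'E'
from h import *
c=camera('top')
print(boxfit(c,[(494,183),(689,152),(713,303),(518,333)]))
s=sensors.state();print(s['eef_pos'],s['orientation'])
for x,y in[(0,-.25),(0,.082),(0,-.1)]: print(x,y,T+RL@[x,y])
E
```

```text
(array([-0.00224082, -0.13967023]), np.float64(-0.00297382187842532), np.float64(0.0025858001446111))
[ 0.59030011 -0.29833235  0.17547301] [ 3.13836035e+00 -6.14200771e-04  7.62097175e-01]
0 -0.25 [ 0.63789569 -0.19969885]
0 0.082 [0.58460877 0.1279969 ]
0 -0.1 [ 0.61382028 -0.05164354]
```

Request:
servo_tool(
  rows=[
    [[0, 0, 0, 0, 0.12], [0, 1, 2, 0, 0.24], [0, 2, 4, 0, 0.36], [0, 3, 6, 0, 0.48], [0, 4, 8, 0, 0.6], [0, 4.4, 10.5, 0, 0.72], [0, 4.4, 10.5, 0, 0.84], [0, 4.4, 10.5, 0, 0.97], [0, 4.4, 10.5, -3, 0.97], [0, 4.4, 10.5, -6, 0.97], [0, 4.4, 10.5, -8, 0.97], [0, 4.4, 10.5, -8, 0.97]],
  ],
)

```text
t: 6.23
eef_pos: [0.6298, -0.1867, 0.0901]
orientation: [-3.135, -0.006, 1.733]
ft_force: [-0.3, 0.0, -0.7]
gripper_width: 0.0458
finger_force: 0.0
```

Run:
```python
from h import *
s=sensors.state();print(s['eef_pos'],lane(s['eef_pos']),s['orientation'],TH+np.pi/2)
```

```text
[ 0.629807   -0.18670812  0.0901312 ] [-0.00589878 -0.23587943] [-3.13492289 -0.00570818  1.73310044] 1.7319963267948966
```

Request:
servo_tool(
  rows=[
    [[0, 0.5, -0.6, 0, 0], [0, 0.5, -0.6, -2, 0], [0, 0.5, -0.6, -4, 0], [0, 0.5, -0.6, -6, 0], [0, 0.5, -0.6, -7, 0], [0, 0.5, -0.6, -7.4, 0], [0, 0.5, -0.6, -7.4, 0], [0, 0.5, -0.6, -7.4, 0]],
  ],
)

```text
t: 6.9
eef_pos: [0.6394, -0.1962, 0.0235]
orientation: [3.139, 0.002, 1.734]
ft_force: [0.7, 0.2, 0.4]
gripper_width: 0.0457
finger_force: 0.0
```

Run:
```python
from h import *
s=sensors.state();print(s['eef_pos'],lane(s['eef_pos']),s['orientation'])
```

```text
[ 0.6393758  -0.19618354  0.02345211] [ 0.00202513 -0.24676783] [3.13924432e+00 1.70522142e-03 1.73365254e+00]
```

Request:
servo_tool(
  rows=[
    [[0, -0.13, 0.79, -0.5, 0], [0, -0.26, 1.58, -0.5, 0], [0, -0.39, 2.37, -0.5, 0], [0, -0.51, 3.16, -0.5, 0], [0, -0.64, 3.95, -0.5, 0], [0, -0.77, 4.74, -0.5, 0], [0, -0.9, 5.53, -0.5, 0], [0, -1.03, 6.32, -0.5, 0], [0, -1.16, 7.11, -0.5, 0], [0, -1.28, 7.9, -0.5, 0], [0, -1.41, 8.69, -0.5, 0], [0, -1.5, 9.2, -0.5, 0]],
  ],
)

```text
t: 7.9
eef_pos: [0.6233, -0.1027, 0.017]
orientation: [3.141, 0.0, 1.734]
ft_force: [0.4, -4.6, 1.2]
gripper_width: 0.046
finger_force: 2.3
```

Run:
```python
from h import *
s=sensors.state();print(s['eef_pos'],lane(s['eef_pos']),s['orientation'],s['ft_force'])
c=snap('top','top3');im=c['img'][150:298,175:375]
cv2.imwrite('pics/t3.png',cv2.resize(im,None,fx=4,fy=4,interpolation=cv2.INTER_CUBIC))
```

```text
[ 0.62329132 -0.10272987  0.0170019 ] [ 0.00114875 -0.15194415] [3.14092499e+00 4.32163661e-04 1.73422320e+00] [ 0.42570424 -4.55766989  1.18860564]
```

View pics/t3.png

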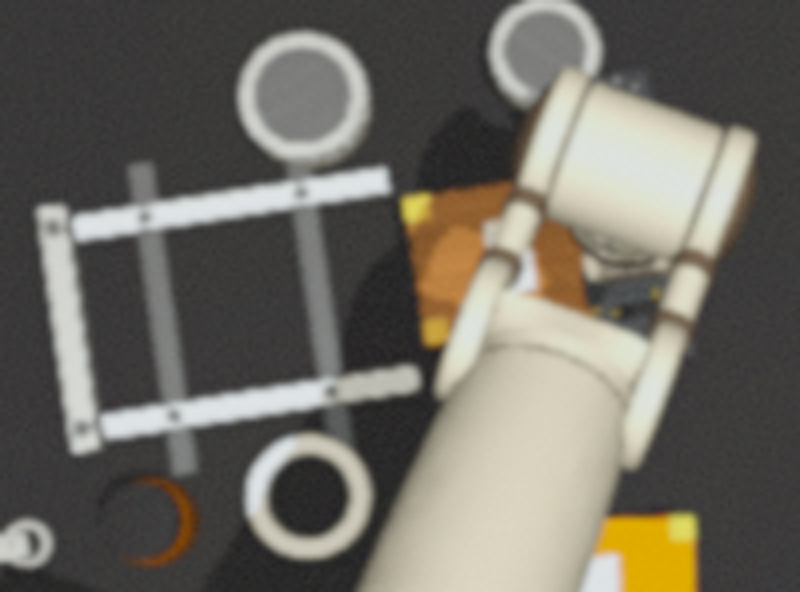

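The box's front end is just before the mouth, with corners at crop (400,197) and (424,347).

Run:
```python
from h import *
c=camera('top')
a,b=[lane(ray(c,*px(*p),.055)) for p in[(400,197),(424,347)]];print(a,b,(a+b)/2)
print('rails',[lane(ray(c,*px(*p),.014)) for p in[(392,192),(418,364),(76,243),(100,415)]])
```

```text
[ 0.05040058 -0.00805848] [-0.05323307 -0.00836125] [-0.00141625 -0.00820987]
rails [array([ 0.06092645, -0.00158025]), array([-0.06065256, -0.00092231]), array([0.0603219 , 0.22082698]), array([-0.06080137,  0.22167077])]
```

Request:
servo_tool(
  rows=[
    [[0, -0.13, 0.79, 0, 0], [0, -0.26, 1.58, 0, 0], [0, -0.39, 2.37, 0, 0], [0, -0.51, 3.16, 0, 0], [0, -0.64, 3.95, 0, 0], [0, -0.77, 4.74, 0, 0], [0, -0.9, 5.53, 0, 0], [0, -1.03, 6.32, 0, 0], [0, -1.16, 7.11, 0, 0], [0, -1.28, 7.9, 0, 0], [0, -1.41, 8.69, 0, 0], [0, -1.54, 9.48, 0, 0]],
  ],
)

```text
t: 9.0
eef_pos: [0.6074, -0.0079, 0.0165]
orientation: [-3.141, -0.0, 1.734]
ft_force: [-0.3, -3.4, 0.0]
gripper_width: 0.0458
finger_force: 1.7
```

Run:
```python
from h import *
s=sensors.state();print(s['eef_pos'],lane(s['eef_pos']),s['orientation'],s['ft_force'])
c=snap('top','top4');im=c['img'][150:298,175:375]
cv2.imwrite('pics/t4.png',cv2.resize(im,None,fx=4,fy=4,interpolation=cv2.INTER_CUBIC))
```

```text
[ 0.6074158  -0.00789934  0.01649894] [ 0.00069962 -0.055795  ] [-3.14134613e+00 -1.37050873e-04  1.73382418e+00] [-0.28500967 -3.4119864   0.01889368]
```

View pics/t4.png

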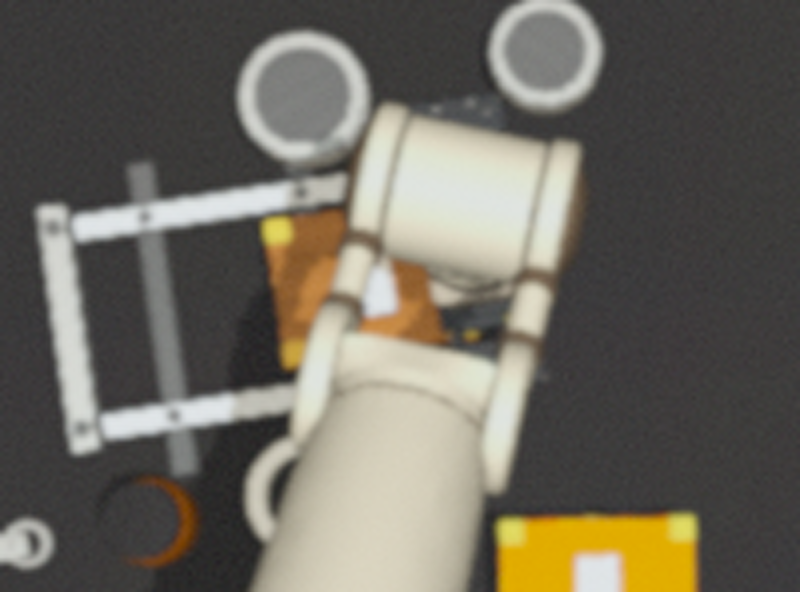

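The box is in the lane, with front corners at crop (262,221) and (285,370) and a clear gap on both sides.

Run:
```python
from h import *
c=camera('top')
print([lane(ray(c,*px(*p),.055)) for p in[(262,221),(285,370)]])
```

```text
[array([0.04897776, 0.08698289]), array([-0.05377975,  0.08680621])]
```

Request:
servo_tool(
  rows=[
    [[0, -0.16, 0.99, 0, 0], [0, -0.32, 1.97, 0, 0], [0, -0.48, 2.96, 0, 0], [0, -0.64, 3.95, 0, 0], [0, -0.8, 4.94, 0, 0], [0, -0.96, 5.92, 0, 0], [0, -1.12, 6.91, 0, 0], [0, -1.28, 7.9, 0, 0], [0, -1.44, 8.88, 0, 0], [0, -1.6, 9.87, 0, 0], [0, -1.76, 10.86, 0, 0], [0, -1.92, 11.84, 0, 0]],
  ],
)

```text
t: 10.1
eef_pos: [0.5882, 0.1107, 0.0165]
orientation: [-3.141, -0.0, 1.734]
ft_force: [0.3, -3.5, -0.5]
gripper_width: 0.0463
finger_force: 1.5
```

Run:
```python
from h import *
s=sensors.state();print(s['eef_pos'],lane(s['eef_pos']),s['orientation'],s['ft_force'])
```

```text
[0.58817736 0.11065352 0.01652716] [0.00073866 0.0643087 ] [-3.14137204e+00 -4.75347368e-05  1.73384771e+00] [ 0.33264744 -3.5403389  -0.50835799]
```

Request:
servo_tool(
  rows=[
    [[0, -0.06, 0.4, 0, 0], [0, -0.13, 0.8, 0, 0], [0, -0.19, 1.18, 0, 0], [0, -0.21, 1.28, 0, 0], [0, -0.22, 1.38, 0, 0], [0, -0.22, 1.38, 0, 0]],
  ],
)

```text
t: 10.6
eef_pos: [0.5862, 0.1235, 0.0165]
orientation: [-3.141, -0.0, 1.734]
ft_force: [-0.6, -1.3, -0.6]
gripper_width: 0.0462
finger_force: 0.8
```

Request:
servo_tool(
  rows=[
    [[0, -0.015, 0.1, 0, 0], [0, -0.03, 0.2, 0, 0], [0, -0.03, 0.2, 0, 0]],
  ],
)

```text
t: 10.85
eef_pos: [0.586, 0.1254, 0.0166]
orientation: [-3.142, -0.0, 1.734]
ft_force: [1.1, -2.0, -1.4]
gripper_width: 0.046
finger_force: 1.3
```

Request:
servo_tool(
  rows=[
    [[0, -0.015, 0.1, 0, 0], [0, -0.03, 0.2, 0, 0], [0, -0.03, 0.2, 0, 0]],
  ],
)

```text
t: 11.1
eef_pos: [0.5856, 0.1276, 0.0166]
orientation: [-3.142, -0.0, 1.734]
ft_force: [0.6, -2.8, -1.1]
gripper_width: 0.046
finger_force: 1.1
```

Request:
servo_tool(
  rows=[
    [[0, -0.015, 0.1, 0, 0], [0, -0.03, 0.2, 0, 0], [0, -0.03, 0.2, 0, 0]],
  ],
)

```text
t: 11.35
eef_pos: [0.5855, 0.1278, 0.0167]
orientation: [-3.141, 0.003, 1.734]
ft_force: [0.3, -9.8, -1.5]
gripper_width: 0.046
finger_force: 4.5
```

Request:
servo_tool(
  rows=[
    [[0, -0.015, 0.1, 0, 0], [0, -0.015, 0.1, 0, 0], [0, -0.015, 0.1, 0, 0]],
  ],
)

```text
t: 11.6
eef_pos: [0.5854, 0.1278, 0.0167]
orientation: [-3.141, 0.004, 1.734]
ft_force: [0.1, -12.0, 0.1]
gripper_width: 0.0461
finger_force: 6.1
```

The box has met the stop. I'll press lightly to seat it, then back off and lift away.

Request:
servo_tool(
  rows=[
    [[0, -0.03, 0.2, 0, 0], [0, -0.03, 0.2, 0, 0], [0, -0.03, 0.2, 0, 0], [0, -0.03, 0.2, 0, 0]],
  ],
)

```text
t: 11.93
eef_pos: [0.5854, 0.1278, 0.0169]
orientation: [-3.14, 0.007, 1.734]
ft_force: [-1.9, -19.7, 1.2]
gripper_width: 0.046
finger_force: 9.6
```

Request:
servo_tool(
  rows=[
    [[0, 0.08, -0.5, 0, 0], [0, 0.24, -1.5, 0, 0], [0, 0.48, -3, 0, 0], [0, 0.72, -4.5, 0, 0], [0, 0.72, -4.5, 2, 0], [0, 0.72, -4.5, 5, 0], [0, 0.72, -4.5, 9, 0], [0, 0.72, -4.5, 13, 0], [0, 0.72, -6, 17, 0], [0, 0.72, -10, 18, 0], [0, 0.72, -14, 18, 0], [0, 0.72, -18, 18, 0]],
  ],
)

```text
t: 12.93
eef_pos: [0.5932, -0.0485, 0.199]
orientation: [3.137, 0.001, 1.736]
ft_force: [-0.2, 0.4, -0.5]
gripper_width: 0.0462
finger_force: 0.0
```

Request:
servo_tool(
  rows=[
    [[0, 0, -4, 0, 0], [0, 0, -8, 0, 0], [0, 0, -10, 0, 0], [0, 0, -10, 0, 0], [0, 0, -10, 0, 0]],
  ],
)

```text
t: 13.35
eef_pos: [0.5921, -0.148, 0.1966]
orientation: [3.141, -0.001, 1.732]
ft_force: [0.8, 0.6, -0.3]
gripper_width: 0.0462
finger_force: 0.0
```

Run:
```python
from h import *
c=snap('top','top5');im=c['img'][150:298,175:375]
cv2.imwrite('pics/t5.png',cv2.resize(im,None,fx=4,fy=4,interpolation=cv2.INTER_CUBIC))
```

```text
(no output)
```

View pics/t5.png

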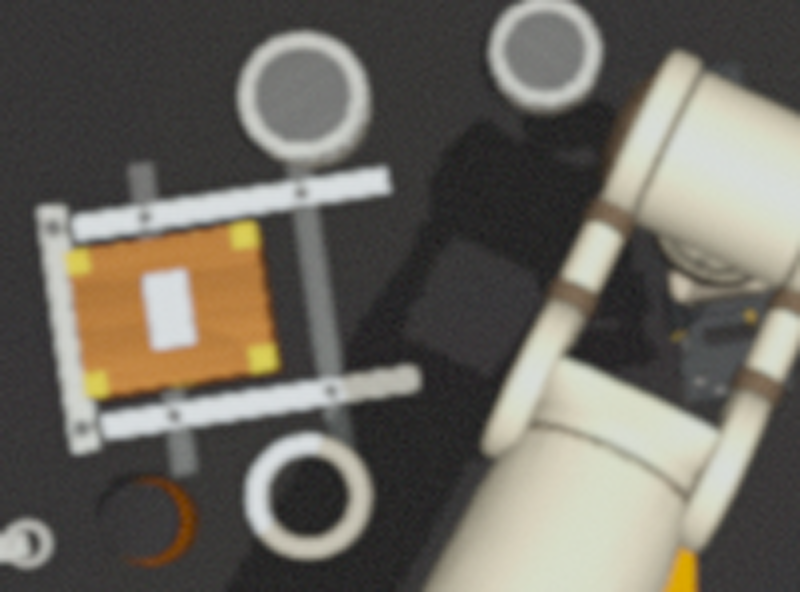

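The box lies flush against the stop, with corners at about (64,252), (258,222), (280,370) and (86,400). There is a gap to both rails, nothing else has moved and the hand is clear.

Run:
```python
from h import *
c=camera('top'); print(boxfit(c,[(64,252),(258,222),(280,370),(86,400)]))
print(r.job_done())
```

```text
(array([-0.00196377,  0.15627565]), np.float64(-0.003045561835208488), np.float64(0.0017334573149680177))
the job is handed in; nothing more can be done
None
```

The job is handed in: the wooden type box lies against the stop bar, about 2 mm off the lane's centre line and square to within 0.003 rad. The camera views showed clear gaps to both rails and no bystander moved, and the hand finished clear at about 13 s.

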